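Key and knob for the bench grinder's speed controller

ROBOT

A 7-joint arm with a two-finger parallel gripper is mounted at the origin on the work surface. World frame = base frame: x ahead of the robot, y to its left, z up, the work surface at z = 0. Lengths are in m, angles in rad, forces in N, time in s.
With the tool pointing down it reaches from about 0.4 to 0.85 m from the base axis. Payload 4.5 kg.
Tool frame: the origin (TCP) lies midway between the tips of the shut fingers; the grasp point (between the pads) lies 19 mm behind it; z points along the fingers, y is the line along which they close (so a half turn about z gives the same grasp; the last joint's range is limited). The gripper opens to 88 mm and grips with 3 to 60 N. Pads are 18 mm wide; open, the fingers measure 123 mm over their backs; the gripper's body (75 mm by 187 mm) begins 45 mm behind the grasp point.
Start: joints at [1.348, 0.689, -0.195, 1.565, 0.157, 0.902, -0.215], TCP at [0.159, -0.605, 0.239] pointing down, gripper open.
Joint ranges: [-3.01, 3.01], [-0.46, 2.08], [-1.47, 1.51], [0.13, 2.56], [-1, 4.14], [0.04, 2.09], [-2.66, 2.66]. Speed limits (rad/s): [2.57, 2.57, 3.14, 3.14, 3.14, 3.14, 3.14].

INTERFACE

Orientations are given as a unit quaternion [x, y, z, w].
In Python, from plant import * gives the robot as it stands.
- The arm moves only by the tool send_rows, never from a script. Its argument "targets" is a list of rows, each a list of 2 entries, a list of its own where there are three numbers: the shift along the tool's x, y, z in units of 0.3 m (1.0 is 0.3 m), then the turn, a rotation vector about the tool's x, y, z in units of pi rad (1.0 is pi rad). A call has 1 to 12 rows; each row is the pose to reach, as a shift and turn from the pose commanded when the call began, along the tool's axes at that moment, turning the shorter way round; what a row does not reach only later rows make up. A row lasts 1/8 s, in which the tool goes at most 62.5 mm and 10.7 degrees, less where a joint would pass 70% of its speed; a pose out of reach is approached as far as the arm can. A call with a number of a shift or a turn outside -1 to 1 is refused whole. A call with a gripper value outside its range is refused whole. "fingers" is the opening, from 0 (shut) to 1 (fully open), set as the call begins (left out, the last holds). The fingers move at their own pace and stop on an object; "newtons" is the grip in N (left out, the last holds). Time passes only in rows, so rows that repeat a pose let the fingers close. It gives the time, the measured TCP pose, the force, the opening and the grip force at its end, in the units of the state.
- get_state(): the state, without advancing time (a new reading comes with each control period).
- snapshot(name): name is "side" or "top"; returns a dict with "img" (420x560x3 uint8, blue, green, red), "fx", "fy", "cx", "cy" (pixels), "cam_to_world" (4x4, takes a point from camera to world coordinates). Camera axes: x right, y down, z forward; pixel columns grow to the right and rows downward; lengths in m; the calibration is good to about 2 mm. A picture is of the moment at which its call begins. There is no depth.
- finish_job(): hands the job in; it is judged then, once.
The state is a dict: "clock": time; "q": joint angles; "qd": joint speeds; "joint_torque": joint torques, N m; "tool_pos": TCP position; "eef_rot": TCP orientation; "contact_force": force on the tool from outside, world axes, zero at the start; "moment": the same for the moment, N m; "opening": opening from 0.0 (shut) to 1.0 (fully open); "finger_force": force on a finger pad.
Only numpy, scipy, OpenCV 4.12 (cv2) and the standard library are available. Lean on these libraries where they do the work, as an engineer would, in place of code of your own. Each camera call takes 0.05 s, during which the arm holds its last target. There are 200 camera calls.

TASK

Get the grinder's speed controller ready: first take the red flat key out of the wooden rack and slide it blade down, fully home, into the key slot on top of the grey controller box. Then take the black knob from the bench, turn it so that its pointer (the flat of its bore) matches the flat of the brass D-shaft on the controller, push it fully onto the shaft and press the shaft right down against its spring; finish while still holding the knob pressed down, without letting go. Leave all the other things on the bench and in the rack where they are.

Things in the scene. Friction and masses are not known exactly. Their poses are not given: they have to be found in the camera images.
- key: Flat lock-out key, upright in one of the rack's three slots: red grip head 36 (its x) x 16 (y) x 42 mm tall with yellow stripe; below it a steel blade 36 (x) x 4 (y) x 30 mm long. Origin: centre of the head's underside, where the blade begins (level with the rack's top while parked); z up. Fits the controller's slot either way round. About 70 g.
- rack: Fixed wooden block 190 (its x) x 50 (y) x 45 mm tall, three upright slots in a row along its x, 58 mm apart, each 40 (x) x 7.5 mm, 34 mm deep. Origin: centre of the underside. Its place and yaw vary, and so does the slot that holds the key.
- slot (a point): Centre of the mouth of the key slot in the top of the grey controller (fixed steel box 140 (its x) x 190 (y) x 60 mm tall), between two yellow lines; z up. The slot is 40 (along its x) x 7.5 mm (y), 34 mm deep, open upward. The shaft stands 95 mm away towards -y. When the key is fully home its red head rests on the box's top.
- knob: Loose black knob, standing bore down: round skirt 44 mm across, 20 mm tall; on it a bar grip 42 (its x) x 16 mm (y), from 20 to 46 mm above the underside. D-shaped blind bore, 17.5 mm round, 17 mm deep, its flat 5.25 mm from the axis on the +x side; a white pointer line on the bar's top and end marks that +x end. Origin: centre of the underside, z up. About 60 g.
- knob_mark (a point): Point at the pointer end of the knob's bar: 20 mm along the knob's +x from its axis, 46 mm above its underside.
- shaft_tip (a point): Centre of the tip of the brass D-shaft, 27 mm above the controller's top: 15 mm across, flat 4 mm from the axis on its +x side (white line on the black foot collar), last 4 mm tapered; z up. Knob fits only with its +x along this x, within 10 degrees. Seated, the bore's end rests on the tip, the knob's underside 17 mm below it. Angle varies; far too stiff to turn by the knob.
- plunger (a joint): How far the shaft is pressed in, in m: 0 at rest, 0.006 at its stop. A spring pushes it back up: about 2.4 N when it starts to move, 9.6 N at the stop. It does not latch.
- scraper: Flat scraper (steel blade, light wood handle 30 x 18 x 46 mm) standing in another slot of the rack; not to be touched. Origin at the underside of its handle.
- gauge: Flat aluminium gauge with a round blue head (26 mm diameter, 34 mm tall) standing in another slot of the rack; not to be touched. Origin at the underside of its head.
- tape: Yellow tape measure, 32 x 66 x 64 mm tall, loose on the bench. Origin: centre of the underside.
- screw_jar: Jar with red cap, 60 mm diameter, 75 mm tall, loose on the bench. Origin: centre of the underside.
- oil_can: Blue can, 56 mm diameter, 130 mm tall, loose on the bench. Origin: centre of the underside.
- glue: White bottle with orange cap, 52 mm diameter, 150 mm tall, loose on the bench. Origin: centre of the underside.
- offcut: Flat plywood offcut, 60 x 110 x 20 mm, loose on the bench. Origin: centre of the underside.
Mind the look-alikes: they are no part of the job. There is more than one size of the knob; the one meant has the size given above.

How it is judged:
By the outcome, as a careful person would: the job done as asked, in the order asked, and still so for the second after the job is handed in, while the arm keeps its last pose, push and grip.
It also fails if it takes over 54 s, if anything falls off the work surface, if the arm or the gripper's body presses on something with over 40 N, if the wrist force passes 120 N, or if a joint passes its speed limit or range.

## Working session

There is one attempt and no reset: what is moved stays moved. The work goes in short steps, Python scripts to look and compute and a tool call to move; the robot and the scene stay as the last step left them, time stands still between calls to the robot, and variables do not carry over. Pictures are saved under pics/ and viewed, at most 10 in all, crops included, and the job is handed in when it is done.

Besides the shell and the picture viewer there is one more tool, called after "Call:" as a command line: name --argument value ..., lists and objects as JSON in quotes. send_rows: Moves the arm, as the interface text tells. Its arguments: {"type":"object","properties":{"targets":{"type":"array"},"fingers":{"type":"number"},"newtons":{"type":"number"}},"required":["targets"]}

```bash
ls; mkdir -p pics; python3 - <<'E'
from plant import *
import cv2,json,pickle,numpy as np
s=get_state();print({k:np.round(v,3).tolist() for k,v in s.items()})
for n in("side","top"):
    d=snapshot(n);pickle.dump(d,open(n+'.pkl','wb'));cv2.imwrite(f'pics/{n}0.png',d['img'])
    print(n,d['fx'],d['fy'],d['cx'],d['cy'],np.round(d['cam_to_world'],3).tolist())
E
```

```text
pics
{'clock': 0.0, 'q': [1.348, 0.69, -0.194, 1.566, 0.157, 0.902, -0.215], 'qd': [-0.002, 0.001, -0.0, -0.001, -0.001, -0.001, -0.002], 'joint_torque': [-0.0, -52.757, -1.267, -15.343, -0.053, 0.007, 0.0], 'tool_pos': [0.159, -0.604, 0.238], 'eef_rot': [0.992, 0.128, -0.0, -0.001], 'contact_force': [0.377, 0.004, 0.116], 'moment': [0.03, 0.058, 0.014], 'finger_force': 0.0, 'opening': 0.999}
side 467.54955933244423 467.54955933244423 276.8848537955044 209.75292483995378 [[0.982, -0.126, 0.139, 0.432], [-0.187, -0.712, 0.677, -0.691], [0.014, -0.691, -0.723, 0.856], [0.0, 0.0, 0.0, 1.0]]
top 544.7092627221588 544.7092627221588 279.6160126748784 205.9194514873244 [[-0.014, -0.992, 0.124, 0.414], [-1.0, 0.013, -0.004, 0.074], [0.002, -0.124, -0.992, 1.209], [0.0, 0.0, 0.0, 1.0]]
```

View pics/side0.png

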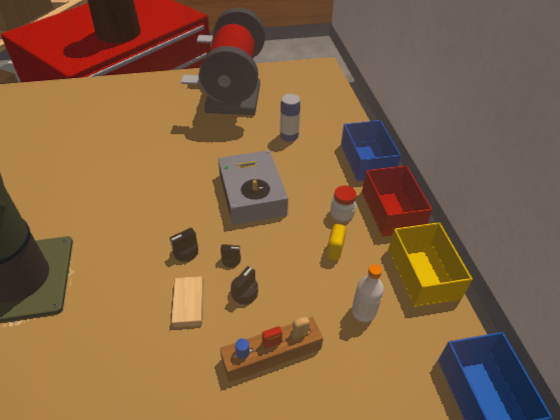

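View pics/top0.png

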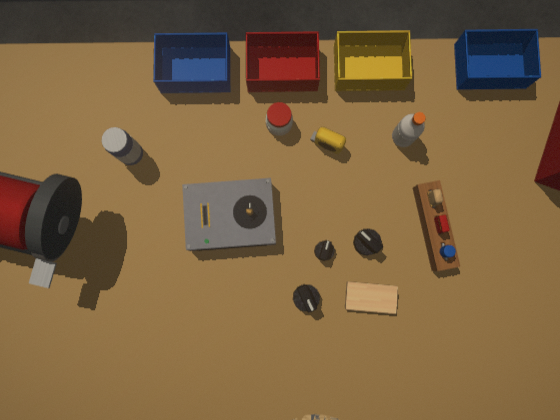

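```bash
cat > h.py <<'E'
import numpy as np,cv2,pickle
def load(n): return pickle.load(open(n+'.pkl','rb'))
def ray(d,u,v):
    T=d['cam_to_world'];r=T[:3,:3]@[(u-d['cx'])/d['fx'],(v-d['cy'])/d['fy'],1];return T[:3,3],r
def onz(d,u,v,z):
    o,r=ray(d,u,v);return o+r*(z-o[2])/r[2]
def proj(d,p):
    T=d['cam_to_world'];c=T[:3,:3].T@(np.asarray(p)-T[:3,3]);return c[:2]/c[2]*[d['fx'],d['fy']]+[d['cx'],d['cy']]
def tri(d1,p1,d2,p2):
    A=0;b=0
    for d,p in((d1,p1),(d2,p2)):
        o,r=ray(d,*p);r=r/np.linalg.norm(r);M=np.eye(3)-np.outer(r,r);A=A+M;b=b+M@o
    x=np.linalg.solve(A,b);return x,max(np.linalg.norm(proj(d,x)-p) for d,p in((d1,p1),(d2,p2)))
E
python3 - <<'E'
from h import *
t=load('top');s=load('side')
def crop(d,x,y,w,h,k): return cv2.resize(d['img'][y:y+h,x:x+w],None,fx=k,fy=k,interpolation=cv2.INTER_CUBIC)
a=crop(t,285,220,110,100,3.6);b=crop(t,180,175,100,78,4)
c=crop(s,160,220,110,90,3.6);e=crop(t,410,175,60,100,2.8)
W=np.zeros((600,800,3),np.uint8)
for im,(x,y) in((a,(0,0)),(b,(400,0)),(c,(0,270)),(e,(400,315)),(crop(s,215,310,110,75,2),(575,315))):
    hh=min(im.shape[0],600-y);ww=min(im.shape[1],800-x);
    if im is a: hh=min(hh,270*2)
    W[y:y+hh,x:x+ww]=im[:hh,:ww]
# a cropped: 360 high -> shift c
W[360:600,0:396]=crop(s,160,225,110,67,3.6)[:240]; W[:360,:396]=a[:360]
cv2.imwrite('pics/m1.png',W)
g=t['img'].max(2)
m=((g<70)*255).astype(np.uint8)
for c in cv2.findContours(m[225:330,280:400],cv2.RETR_EXTERNAL,cv2.CHAIN_APPROX_NONE,offset=(280,225))[0]:
    if cv2.contourArea(c)>60:
        (x,y),(w,h),an=cv2.minAreaRect(c);print('knob dark',x,y,w,h,[np.round(onz(t,x,y,z)[:2],3) for z in(0,.02)],'mm',w/.455,h/.455)
E
```

```text
knob dark 305.9905700683594 297.7829895019531 26.235864639282227 26.235864639282227 [array([0.361, 0.014]), array([0.362, 0.015])] mm 57.66124096545544 57.66124096545544
knob dark 324.5 250.5 19.0 19.0 [array([ 0.464, -0.029]), array([ 0.463, -0.027])] mm 41.75824175824176 41.75824175824176
knob dark 367.2500305175781 242.25 26.56313133239746 26.879358291625977 [array([ 0.481, -0.124]), array([ 0.48 , -0.121])] mm 58.38050842285156 59.075512728848295
```

View pics/m1.png

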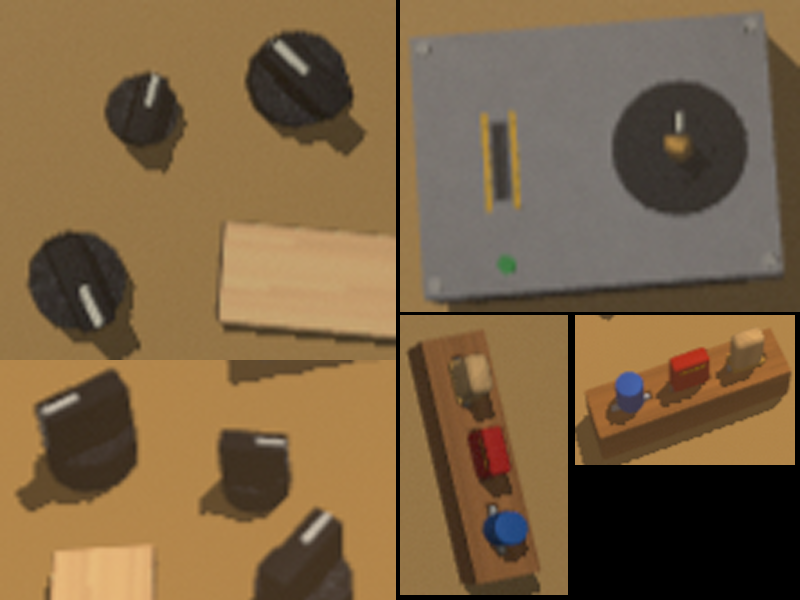

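```bash
cat > meas.py <<'E'
from h import *
t=load('top');s=load('side')
def blobs(d,f,box,mn=4):
    x,y,w,h=box;hsv=cv2.cvtColor(d['img'],cv2.COLOR_BGR2HSV)[y:y+h,x:x+w].astype(int)
    m=f(*[hsv[...,i] for i in range(3)]).astype(np.uint8)
    out=[]
    for c in cv2.findContours(m,cv2.RETR_EXTERNAL,cv2.CHAIN_APPROX_NONE,offset=(x,y))[0]:
        k=np.zeros(d['img'].shape[:2],np.uint8);cv2.drawContours(k,[c],-1,1,-1);k[y:y+h,x:x+w]&=m
        p=np.argwhere(k)[:,::-1].astype(float)
        if len(p)<mn:continue
        q=p-p.mean(0);e,v=np.linalg.eigh(q.T@q/len(p));out.append((len(p),p.mean(0),v[:,1],np.sqrt(12*np.maximum(e[::-1],0))))
    return sorted(out,key=lambda o:-o[0])
def show(name,d,B,z):
    for n,c,a,l in B[:5]:
        P=onz(d,*c,z);A=onz(d,*(c-a*l[0]/2),z);Q=onz(d,*(c+a*l[0]/2),z)
        print(name,n,c.round(1),'P',P.round(4),'yaw',round(np.degrees(np.arctan2(Q[1]-A[1],Q[0]-A[0])),1),'len',round(np.linalg.norm(Q-A)*1e3,1),'wid px',l[1].round(1))
E
python3 - <<'E'
from meas import *
yel=lambda h,s_,v:(h>18)&(h<35)&(s_>110)&(v>120)
whi=lambda h,s_,v:(s_<75)&(v>130)
red=lambda h,s_,v:((h<6)|(h>174))&(s_>150)&(v>50)
redb=lambda h,s_,v:((h<6)|(h>174))&(s_>150)&(v>145)
show('slot yel T',t,blobs(t,yel,(195,195,20,40)),.06)
show('slot yel S',s,blobs(s,yel,(230,155,35,20)),.06)
show('knob line T',t,blobs(t,whi,(310,235,30,32)),.046)
show('knob line S',s,blobs(s,whi,(220,238,25,25),3),.046)
show('collar line T',t,blobs(t,whi,(240,198,20,16),2),.065)
show('collar line S',s,blobs(s,whi,(240,170,30,30),2),.065)
show('key T',t,blobs(t,red,(430,205,25,35)),.087)
show('keytop T',t,blobs(t,redb,(430,205,25,35)),.087)
show('key S',s,blobs(s,red,(255,320,35,35)),.07)
show('keytop S',s,blobs(s,redb,(255,320,35,35)),.087)
blk=lambda h,s_,v:(v<75)
show('collar T',t,blobs(t,blk,(228,190,45,45)),.063)
show('collar S',s,blobs(s,blk,(238,175,35,28)),.063)
br=lambda h,s_,v:(h>8)&(h<30)&(s_>90)&(v>80)
show('brass T',t,blobs(t,br,(238,198,25,25)),.087)
show('brass S',s,blobs(s,br,(240,172,30,30)),.087)
box=lambda h,s_,v:(s_<70)&(v>85)
for d in(t,s):
  x=(180,170,105,85) if d is t else (210,145,85,80)
  show('box',d,blobs(d,box,x),.06)
W=np.zeros((600,800,3),np.uint8)
for d,(x,y,w,h),k,(X,Y) in((s,(210,140,85,85),4.5,(0,0)),(s,(215,310,115,75),3.4,(400,0)),(t,(235,190,30,35),8,(0,385)[::1]),(t,(410,175,55,100),3,(400,280)),(s,(215,235,35,35),6,(580,280))):
    im=cv2.resize(d['img'][y:y+h,x:x+w],None,fx=k,fy=k,interpolation=cv2.INTER_CUBIC)[:600-Y,:800-X];W[Y:Y+im.shape[0],X:X+im.shape[1]]=im
cv2.imwrite('pics/m2.png',W)
E
```

```text
slot yel T 43 [201.1 215.5] P [0.5393 0.2363 0.06  ] yaw -176.2 len 52.1 wid px 1.8
slot yel T 42 [208.2 214.6] P [0.541  0.2214 0.06  ] yaw -176.4 len 52.4 wid px 1.7
slot yel S 24 [248.2 165.6] P [0.542  0.2219 0.06  ] yaw -176.3 len 50.9 wid px 1.2
slot yel S 6 [250.  161.7] P [0.5489 0.2366 0.06  ] yaw -171.1 len 12.2 wid px 1.3
slot yel S 5 [242.8 162.8] P [0.5298 0.2353 0.06  ] yaw -173.3 len 10.8 wid px 1.2
knob line T 13 [326.8 244.2] P [ 0.4758 -0.0299  0.046 ] yaw 164.8 len 16.6 wid px 1.6
knob line S 11 [235.2 247.3] P [ 0.4753 -0.03    0.046 ] yaw 162.7 len 17.8 wid px 1.3
collar line T 5 [249. 205.] P [0.5598 0.1344 0.065 ] yaw 179.6 len 10.5 wid px 0.0
collar line S 322 [254.  175.1] P [0.5505 0.1779 0.065 ] yaw 174.1 len 81.3 wid px 11.9
collar line S 26 [242.  197.1] P [0.51   0.1051 0.065 ] yaw 118.4 len 25.7 wid px 4.4
collar line S 21 [267.  197.6] P [0.5686 0.0932 0.065 ] yaw -149.2 len 21.7 wid px 3.8
collar line S 3 [261. 187.] P [0.5606 0.1319 0.065 ] yaw -10.0 len 6.9 wid px 0.0
key T 178 [441.8 223.6] P [ 0.513  -0.2654  0.087 ] yaw -170.7 len 34.5 wid px 12.2
keytop T 64 [443.4 221.9] P [ 0.5164 -0.2689  0.087 ] yaw -173.2 len 29.5 wid px 4.9
key S 119 [271.9 332.1] P [ 0.5154 -0.2627  0.07  ] yaw -170.4 len 33.7 wid px 6.6
keytop S 113 [271.9 331.9] P [ 0.5137 -0.2716  0.087 ] yaw -170.9 len 32.9 wid px 6.3
collar T 805 [249.6 211.8] P [0.5455 0.1334 0.063 ] yaw 100.1 len 63.1 wid px 28.9
collar S 351 [254.8 189.8] P [0.5444 0.1267 0.063 ] yaw 172.9 len 63.7 wid px 16.5
brass T 30 [248.7 210.8] P [0.5448 0.1339 0.087 ] yaw 92.2 len 13.0 wid px 4.6
brass S 58 [254.5 185. ] P [0.5428 0.1187 0.087 ] yaw -95.0 len 35.3 wid px 5.4
box 4826 [225.5 213.8] P [0.5422 0.1846 0.06  ] yaw 93.7 len 193.2 wid px 71.1
box 2359 [250.6 178. ] P [0.541  0.1741 0.06  ] yaw 149.5 len 162.8 wid px 52.2
```

View pics/m2.png

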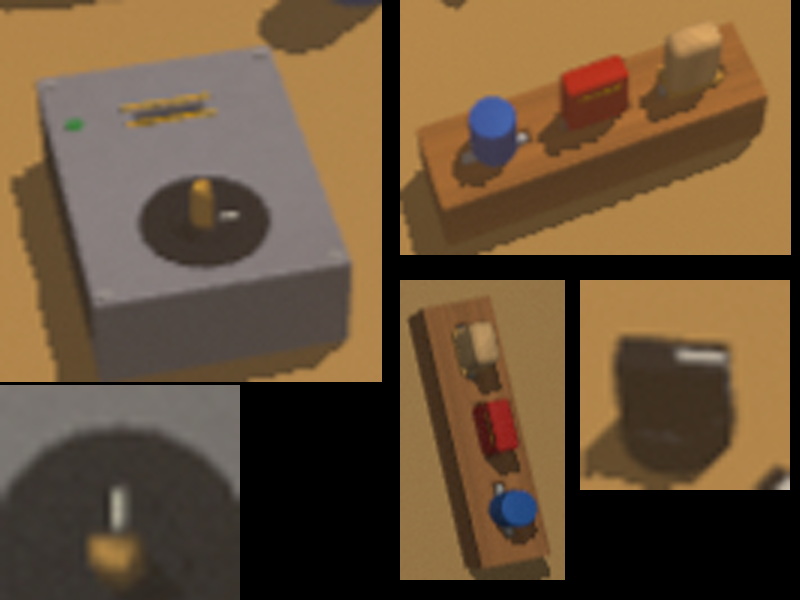

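```bash
python3 - <<'E'
from meas import *
T=[onz(t,*p,.045) for p in((418.3,184.3),(440,180.7),(460,266),(437.3,271.7))]
S=[onz(s,*p,.045) for p in((226.8,371.8),(322.4,338.5),(313.5,317.4),(220.9,348.2))]
for n,q in(('T',T),('S',S)):
    q=np.array(q);print(n,q[:,:2].round(4).tolist(),'c',q.mean(0).round(4),[(round(np.linalg.norm(b-a)*1e3,1),round(np.degrees(np.arctan2(*(b-a)[1::-1])),1)) for a,b in zip(q,np.roll(q,-1,0))])
# subpixel collar line: brightness above collar, centroid and direction
for d,(x,y,w,h) in((t,(246,199,7,9)),(s,(257,184,8,6))):
    g=d['img'][y:y+h,x:x+w].astype(float).min(2);print(g.astype(int).tolist())
    wt=np.clip(g-70,0,None);yy,xx=np.mgrid[y:y+h,x:x+w];c=np.array([(wt*xx).sum(),(wt*yy).sum()])/wt.sum();P=onz(d,*c,.063);v=P[:2]-[.546,.1338];print(c,P,np.degrees(np.arctan2(v[1],v[0])))
hsv=cv2.cvtColor(t['img'],cv2.COLOR_BGR2HSV);print(hsv[212:236,434:452,2].tolist())
print('proj ends', [proj(t,(.513,-.27,z)) for z in(.045,.087)])
E
```

```text
T [[0.6027, -0.2314], [0.61, -0.2789], [0.4257, -0.3122], [0.4143, -0.2633]] c [ 0.5132 -0.2715  0.045 ] [(np.float64(48.0), np.float64(-81.3)), (np.float64(187.3), np.float64(-169.7)), (np.float64(50.2), np.float64(103.1)), (np.float64(191.1), np.float64(9.6))]
S [[0.424, -0.3123], [0.6102, -0.2797], [0.6044, -0.2324], [0.4185, -0.2648]] c [ 0.5143 -0.2723  0.045 ] [(np.float64(188.9), np.float64(9.9)), (np.float64(47.6), np.float64(96.9)), (np.float64(188.7), np.float64(-170.1)), (np.float64(47.9), np.float64(-83.3))]
[[48, 48, 49, 46, 49, 47, 49], [49, 49, 49, 46, 49, 48, 48], [51, 51, 46, 51, 48, 46, 46], [47, 47, 47, 61, 63, 48, 48], [48, 46, 49, 121, 89, 52, 47], [50, 50, 48, 143, 98, 53, 47], [46, 48, 47, 143, 99, 54, 46], [48, 50, 47, 144, 99, 55, 47], [48, 48, 48, 120, 81, 52, 47]]
[249.26544622 204.96338673] [0.56016062 0.13396975 0.063     ] 0.6867970499804248
[[45, 47, 46, 47, 46, 46, 47, 46], [45, 47, 47, 45, 46, 45, 47, 46], [46, 46, 47, 48, 46, 45, 48, 46], [46, 61, 105, 120, 139, 112, 58, 44], [46, 64, 88, 88, 92, 76, 53, 48], [45, 51, 55, 51, 47, 45, 46, 47]]
[260.51
[... 1531 characters left out ...]
46, 146, 143, 138, 110, 119, 135], [135, 131, 101, 77, 72, 73, 78, 74, 129, 146, 147, 146, 145, 143, 145, 118, 119, 131], [133, 132, 113, 77, 71, 73, 72, 73, 119, 143, 147, 141, 132, 130, 127, 117, 118, 125], [133, 132, 125, 82, 72, 73, 71, 69, 89, 121, 118, 108, 95, 90, 117, 121, 119, 120], [130, 134, 132, 94, 71, 66, 64, 62, 63, 83, 83, 75, 68, 64, 95, 123, 120, 122], [131, 134, 133, 120, 73, 54, 56, 59, 60, 66, 72, 72, 71, 68, 67, 121, 123, 120], [131, 134, 132, 130, 78, 60, 61, 64, 64, 68, 70, 72, 74, 69, 65, 120, 125, 121], [129, 132, 132, 131, 113, 77, 70, 67, 70, 68, 70, 71, 72, 69, 65, 92, 124, 120]]
proj ends [array([438.13221563, 225.34084155]), array([444.03132468, 223.54163461])]
```

```bash
cat > go.py <<'E'
import sys,numpy as np
from plant import *
from scipy.spatial.transform import Rotation as R
def go(x,y,z,yaw):
    s=get_state();r=R.from_quat(s['eef_rot']);p=np.array(s['tool_pos'])
    g=R.from_euler('z',yaw,degrees=True)*R.from_quat([1,0,0,0])
    print(p.round(4),'yaw',np.degrees(np.arctan2(*r.as_matrix()[1::-1,0])).round(2),'shift',(r.inv().apply(np.array([x,y,z])-p)/.3).round(4),'turn',((r.inv()*g).as_rotvec()/np.pi).round(4),'open',s['opening'],'F',np.round(s['contact_force'],2))
for a in sys.argv[1:]: go(*map(float,a.split(',')))
E
python3 go.py .35,-.42,.22,9.8
```

```text
[ 0.1585 -0.604   0.238 ] yaw 14.72 shift [ 0.7731 -0.4309  0.0605] turn [-0.0005  0.0001  0.0273] open 1.0012787256165672 F [ 0.   -1.33 -0.13]
```

Call:
send_rows --targets '[[[0.773,-0.431,0.06],[0,0,0.0273]],[[0.773,-0.431,0.06],[0,0,0.0273]],[[0.773,-0.431,0.06],[0,0,0.0273]],[[0.773,-0.431,0.06],[0,0,0.0273]],[[0.773,-0.431,0.06],[0,0,0.0273]]]' --fingers 0.7

```text
clock: 0.72
tool_pos: [0.3541, -0.4161, 0.2204]
eef_rot: [0.996, 0.089, 0.001, -0.001]
contact_force: [-0.7, 0.0, -0.1]
opening: 0.699
finger_force: 0.0
```

```bash
python3 go.py .5138,-.2718,.13,9.8 .5138,-.2718,.051,9.8
```

```text
[ 0.3541 -0.4161  0.2204] yaw 10.26 shift [ 0.6091 -0.3779  0.3033] turn [-0.0008 -0.0006  0.0025] open 0.6986952282581844 F [-0.72  0.03 -0.07]
[ 0.3541 -0.4161  0.2204] yaw 10.26 shift [ 0.6086 -0.3772  0.5666] turn [-0.0008 -0.0006  0.0025] open 0.6986952282581844 F [-0.72  0.03 -0.07]
```

Call:
send_rows --targets '[[[0.61,-0.378,0.0],[0,0,0.0025]],[[0.61,-0.378,0.1],[0,0,0.0025]],[[0.61,-0.378,0.2],[0,0,0.0025]],[[0.61,-0.378,0.3],[0,0,0.0025]],[[0.61,-0.378,0.3],[0,0,0.0025]],[[0.61,-0.378,0.3],[0,0,0.0025]],[[0.61,-0.378,0.3],[0,0,0.0025]]]'

```text
clock: 1.6
tool_pos: [0.5106, -0.2802, 0.132]
eef_rot: [0.997, 0.08, 0.001, 0.001]
contact_force: [-0.2, 0.0, 0.5]
opening: 0.699
finger_force: 0.0
```

```bash
python3 go.py .5138,-.2718,.051,9.8
```

```text
[ 0.5106 -0.2802  0.132 ] yaw 9.16 shift [ 0.0148 -0.0265  0.2701] turn [ 0.0008 -0.0003 -0.0036] open 0.6987106428999674 F [-0.17  0.04  0.54]
```

Call:
send_rows --targets '[[[0.012,-0.015,0.0],[0,0,-0.0036]],[[0.012,-0.015,0.0],[0,0,-0.0036]],[[0.012,-0.015,0.0],[0,0,-0.0036]],[[0.012,-0.015,0.0],[0,0,-0.0036]]]'

```text
clock: 2.1
tool_pos: [0.514, -0.2728, 0.1308]
eef_rot: [0.996, 0.087, 0.0, 0.0]
contact_force: [0.1, 0.3, -0.6]
opening: 0.7
finger_force: 0.0
```

```bash
python3 go.py .5138,-.2718,.051,9.8
```

```text
[ 0.514  -0.2728  0.1308] yaw 9.99 shift [-1.00e-04 -3.30e-03  2.66e-01] turn [0.0001 0.     0.0011] open 0.7001715149069527 F [ 0.14  0.28 -0.64]
```

Settles well. Descend and grip.

Call:
send_rows --targets '[[[0,-0.003,0.1],[0,0,0.001]],[[0,-0.003,0.2],[0,0,0.001]],[[0,-0.003,0.266],[0,0,0.001]],[[0,-0.003,0.266],[0,0,0.001]],[[0,-0.003,0.266],[0,0,0.001]],[[0,-0.003,0.266],[0,0,0.001]]]'

```text
clock: 2.85
tool_pos: [0.5146, -0.2721, 0.0519]
eef_rot: [0.996, 0.086, 0.001, 0.0]
contact_force: [0.2, -0.1, 0.1]
opening: 0.701
finger_force: 0.0
```

Call:
send_rows --targets '[[[0,0,0],[0,0,0]],[[0,0,0],[0,0,0]],[[0,0,0],[0,0,0]],[[0,0,0],[0,0,0]],[[0,0,0],[0,0,0]],[[0,0,0],[0,0,0]]]' --fingers 0 --newtons 25

```text
clock: 3.6
tool_pos: [0.5139, -0.2717, 0.0509]
eef_rot: [0.996, 0.086, -0.0, -0.0]
contact_force: [0.7, 1.4, 0.1]
opening: 0.179
finger_force: 25.0
```

```bash
python3 go.py .5138,-.2718,.20,9.8
```

```text
[ 0.5139 -0.2717  0.0509] yaw 9.82 shift [-4.00e-04  2.00e-04 -4.97e-01] turn [-0.      0.      0.0001] open 0.17869125392289678 F [0.65 1.35 0.07]
```

Call:
send_rows --targets '[[[0,0,-0.06],[0,0,0]],[[0,0,-0.15],[0,0,0]],[[0,0,-0.3],[0,0,0]],[[0,0,-0.45],[0,0,0]],[[0,0,-0.5],[0,0,0]],[[0,0,-0.5],[0,0,0]]]'

```text
clock: 4.35
tool_pos: [0.5142, -0.2719, 0.2019]
eef_rot: [0.996, 0.086, 0.001, 0.001]
contact_force: [-0.1, 0.6, -1.3]
opening: 0.18
finger_force: 25.0
```

```bash
python3 go.py .53,0,.20,6 .5405,.2288,.18,3.7
```

```text
[ 0.5142 -0.2719  0.2019] yaw 9.82 shift [ 0.2066 -0.8842  0.0055] turn [ 0.0004 -0.0005  0.0212] open 0.1795374692881279 F [-0.09  0.56 -1.31]
[ 0.5142 -0.2719  0.2019] yaw 9.82 shift [ 0.371  -1.6298  0.0715] turn [ 0.0004 -0.0005  0.034 ] open 0.1795374692881279 F [-0.09  0.56 -1.31]
```

Call:
send_rows --targets '[[[0.207,-0.884,0.0],[0,0,0.021]],[[0.207,-0.884,0.0],[0,0,0.021]],[[0.207,-0.884,0.0],[0,0,0.021]],[[0.207,-0.884,0.0],[0,0,0.021]],[[0.207,-0.884,0.0],[0,0,0.021]],[[0.207,-0.884,0.0],[0,0,0.021]]]'

```text
clock: 5.1
tool_pos: [0.5288, 0.0024, 0.1993]
eef_rot: [0.998, 0.055, -0.002, -0.0]
contact_force: [-0.2, -0.9, -0.9]
opening: 0.179
finger_force: 25.0
```

```bash
python3 go.py .5405,.2288,.18,3.7
```

```text
[0.5288 0.0024 0.1993] yaw 6.31 shift [ 0.1219 -0.7456  0.0647] turn [-0.0003  0.001   0.0145] open 0.17859276002791852 F [-0.22 -0.91 -0.86]
```

Call:
send_rows --targets '[[[0.122,-0.746,0.0],[0,0,0.0145]],[[0.122,-0.746,0.0],[0,0,0.0145]],[[0.122,-0.746,0.0],[0,0,0.0145]],[[0.122,-0.746,0.0],[0,0,0.0145]],[[0.122,-0.746,0.06],[0,0,0.0145]],[[0.122,-0.746,0.06],[0,0,0.0145]],[[0.122,-0.746,0.06],[0,0,0.0145]]]'

```text
clock: 5.98
tool_pos: [0.5433, 0.2241, 0.1827]
eef_rot: [1.0, 0.028, -0.0, 0.001]
contact_force: [0.4, -0.3, -0.5]
opening: 0.178
finger_force: 25.0
```

```bash
python3 go.py .5405,.2288,.11,3.7 
```

```text
[0.5433 0.2241 0.1827] yaw 3.24 shift [-0.0083 -0.0166  0.2424] turn [ 0.0005  0.0002 -0.0025] open 0.1776099090908757 F [ 0.36 -0.28 -0.47]
```

Call:
send_rows --targets '[[[-0.002,-0.008,0.0],[0,0,-0.0025]],[[-0.002,-0.008,0.1],[0,0,-0.0025]],[[-0.002,-0.008,0.2],[0,0,-0.0025]],[[-0.002,-0.008,0.25],[0,0,-0.0025]],[[-0.002,-0.008,0.25],[0,0,-0.0025]],[[-0.002,-0.008,0.25],[0,0,-0.0025]],[[-0.002,-0.008,0.25],[0,0,-0.0025]]]'

```text
clock: 6.85
tool_pos: [0.5428, 0.2292, 0.109]
eef_rot: [0.999, 0.034, 0.001, -0.0]
contact_force: [0.8, 0.1, -0.5]
opening: 0.181
finger_force: 25.0
```

```bash
python3 go.py .5405,.2288,.11,3.7; python3 - <<'E'
from plant import *
import cv2,pickle,numpy as np
W=np.zeros((600,800,3),np.uint8)
for n,(x,y,w,h),X in(("side",(205,110,90,100),0),("top",(170,170,90,100),400)):
    d=snapshot(n);pickle.dump(d,open(n+'1.pkl','wb'));im=cv2.resize(d['img'][y:y+h,x:x+w],None,fx=4.4,fy=4.4,interpolation=cv2.INTER_CUBIC);W[:440,X:X+396]=im
cv2.imwrite('pics/k1.png',W)
E
```

```text
[0.5428 0.2292 0.109 ] yaw 3.87 shift [-0.0076  0.0008 -0.0034] turn [-0.0002 -0.0006  0.001 ] open 0.18050655710421593 F [ 0.77  0.09 -0.52]
```

View pics/k1.png

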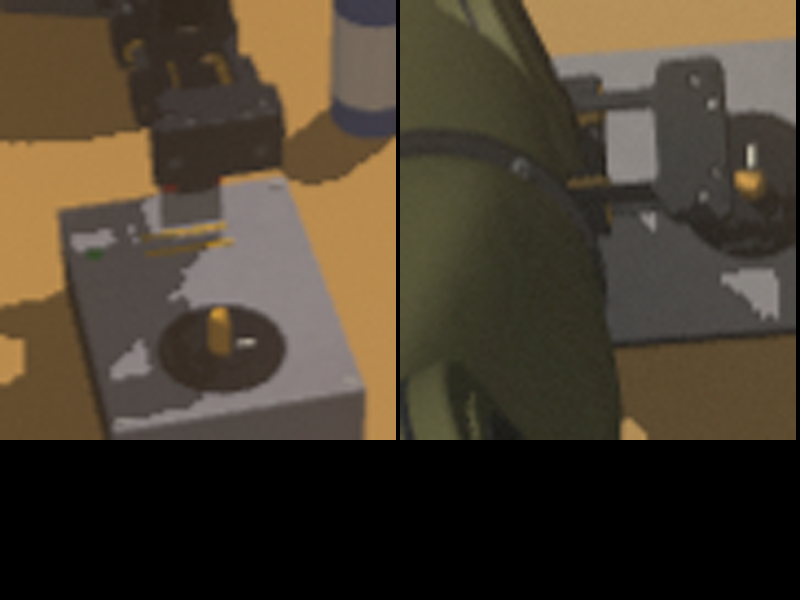

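```bash
python3 - <<'E'
from h import *
s=load('side1')
for z in(.073,.075):
    a=onz(s,241.8,160.5,z);b=onz(s,255.2,159.3,z);print(z,a,b,(a+b)/2,np.linalg.norm(a-b))
g=s['img'].astype(int)
for y in range(150,166): print(y,' '.join('%3d,%3d'%(g[y,x,0],g[y,x,2]) for x in range(238,260)))
E
```

```text
0.073 [0.52688899 0.22960358 0.073     ] [0.56154564 0.22840651 0.073     ] [0.54421732 0.22900505 0.073     ] 0.03467732073757687
0.075 [0.52664737 0.2272523  0.075     ] [0.56121549 0.22605828 0.075     ] [0.54393143 0.22665529 0.075     ] 0.034588734852029186
150  77,184  63,141  45, 77  38, 56  41, 58  41, 58  37, 55  37, 55  38, 55  39, 56  40, 57  38, 56  39, 57  39, 56  38, 56  39, 60  36, 73  51,130  67,159  71,164  73,168  74,170
151  78,184  65,144  46, 83  37, 56  39, 56  38, 55  36, 58  38, 59  38, 56  37, 55  39, 56  39, 56  39, 56  41, 58  41, 57  39, 67  45, 84  66,154  83,177  96,170  99,168 106,164
152  77,183  74,174  65,135  53, 88  39, 84  33, 89  34, 85  38, 68  39, 55  38, 55  42, 58  40, 57  40, 56  42, 58  39, 56  51, 69  66, 83 104,132 121,149 122,146 122,143 126,143
153  77,183  79,184  73,163  64,113  50, 85  45, 87  45, 81  44, 66  39, 56  38, 55  42, 58  49, 63  48, 64  54, 69  64, 77  69, 83  72, 85 114,122 130,139 129,138 127,138 130,139
154  74,145  74,137 104,138  93,113  68, 85  68, 86  69, 85  61, 75  64, 76  66, 79  67, 80  68, 81  68, 82  68, 81  
[... 1342 characters left out ...]
 129,138 114,143  90,154  82,160  83,160  76,171  70,175  75,164  71,162  68,166  68,155  77,144  92,147  94,141  87,125 108,137 122,141 128,139 130,139 129,139
163  48, 93  64,109  75,117  67,117  59,120  58,122  63,120  75,133  92,141  81,124  79,120  83,120  81,112  82,102  82, 95  82, 91  87, 96 112,121 127,136 130,139 129,139 129,138
164  52, 92  63, 92  68, 92  68, 91  68, 87  68, 86  76, 92  81, 95  80, 93  74, 86  74, 85  75, 86  75, 85  72, 84  71, 82  65, 96  60,121  77,150  92,165  93,166 118,151 130,139
165  66, 84  69, 82  72, 83  71, 82  71, 82  71, 81  74, 84  72, 84  71, 82  65, 84  56, 88  54, 91  49, 94  45,101  35,148  44,161  63,162  73,159  76,145  89,142 119,142 131,141
```

Call:
send_rows --targets '[[[-0.005,0.001,0],[0,0,0.001]],[[-0.005,0.001,0],[0,0,0.001]],[[-0.005,0.001,0.02],[0,0,0.001]],[[-0.005,0.001,0.035],[0,0,0.001]],[[-0.005,0.001,0.05],[0,0,0.001]],[[-0.005,0.001,0.06],[0,0,0.001]],[[-0.005,0.001,0.06],[0,0,0.001]]]'

```text
clock: 7.82
tool_pos: [0.5404, 0.2284, 0.0895]
eef_rot: [0.999, 0.032, -0.0, 0.0]
contact_force: [0.8, -0.7, -0.3]
opening: 0.178
finger_force: 25.0
```

Call:
send_rows --targets '[[[0,0,0.02],[0,0,0]],[[0,0,0.04],[0,0,0]],[[0,0,0.06],[0,0,0]],[[0,0,0.076],[0,0,0]],[[0,0,0.08],[0,0,0]],[[0,0,0.084],[0,0,0]],[[0,0,0.084],[0,0,0]]]'

```text
clock: 8.7
tool_pos: [0.5403, 0.2284, 0.0659]
eef_rot: [0.999, 0.032, -0.0, 0.0]
contact_force: [-3.0, -0.9, 9.6]
opening: 0.18
finger_force: 25.0
```

```bash
python3 go.py .5405,.2288,.0659,3.7
```

```text
[0.5403 0.2284 0.0659] yaw 3.69 shift [ 0.0009 -0.0012 -0.0001] turn [ 0.      0.0001 -0.    ] open 0.17999908668005754 F [-2.97 -0.86  9.57]
```

Head rests on the box (9.6 N up at the expected height). Release and rise.

Call:
send_rows --targets '[[[0,0,0],[0,0,0]],[[0,0,0],[0,0,0]],[[0,0,0],[0,0,0]]]' --fingers 0.45

```text
clock: 9.07
tool_pos: [0.5405, 0.2285, 0.0645]
eef_rot: [0.999, 0.032, -0.0, 0.0]
contact_force: [0.5, 0.1, -0.1]
opening: 0.45
finger_force: 0.0
```

Call:
send_rows --targets '[[[0,0,-0.1],[0,0,0]],[[0,0,-0.2],[0,0,0]],[[0,0,-0.35],[0,0,0]],[[0,0,-0.45],[0,0,0]],[[0,0,-0.45],[0,0,0]]]'

```text
clock: 9.7
tool_pos: [0.542, 0.2291, 0.2019]
eef_rot: [0.999, 0.032, 0.002, -0.001]
contact_force: [0.6, 0.4, -0.7]
opening: 0.448
finger_force: 0.0
```

```bash
python3 go.py .4635,-.0265,.20,-15
```

```text
[0.542  0.2291 0.2019] yaw 3.68 shift [-0.3161  0.8335  0.0034] turn [-0.0008 -0.0014  0.1038] open 0.44793063643094105 F [ 0.59  0.43 -0.75]
```

Call:
send_rows --targets '[[[-0.316,0.833,0.0],[0,0,0.104]],[[-0.316,0.833,0.0],[0,0,0.104]],[[-0.316,0.833,0.0],[0,0,0.104]],[[-0.316,0.833,0.0],[0,0,0.104]],[[-0.316,0.833,0.0],[0,0,0.104]],[[-0.316,0.833,0.15],[0,0,0.104]],[[-0.316,0.833,0.3],[0,0,0.104]],[[-0.316,0.833,0.3],[0,0,0.104]],[[-0.316,0.833,0.3],[0,0,0.104]]]'

```text
clock: 10.82
tool_pos: [0.4621, -0.027, 0.1102]
eef_rot: [0.991, -0.131, -0.0, 0.0]
contact_force: [-0.1, 0.2, -0.3]
opening: 0.452
finger_force: 0.0
```

```bash
python3 go.py .4635,-.0265,.022,-15; python3 - <<'E'
from plant import *
import cv2,pickle,numpy as np
W=np.zeros((600,800,3),np.uint8)
for n,(x,y,w,h),X in(("side",(190,145,100,110),0),("top",(180,170,100,110),400)):
    d=snapshot(n);pickle.dump(d,open(n+'2.pkl','wb'));W[:440,X:X+400]=cv2.resize(d['img'][y:y+h,x:x+w],None,fx=4,fy=4,interpolation=cv2.INTER_CUBIC)
cv2.imwrite('pics/k2.png',W)
E
```

```text
[ 0.4621 -0.027   0.1102] yaw -15.02 shift [ 0.0041 -0.003   0.294 ] turn [ 0.0001  0.     -0.0001] open 0.4520257224981817 F [-0.1   0.2  -0.31]
```

View pics/k2.png

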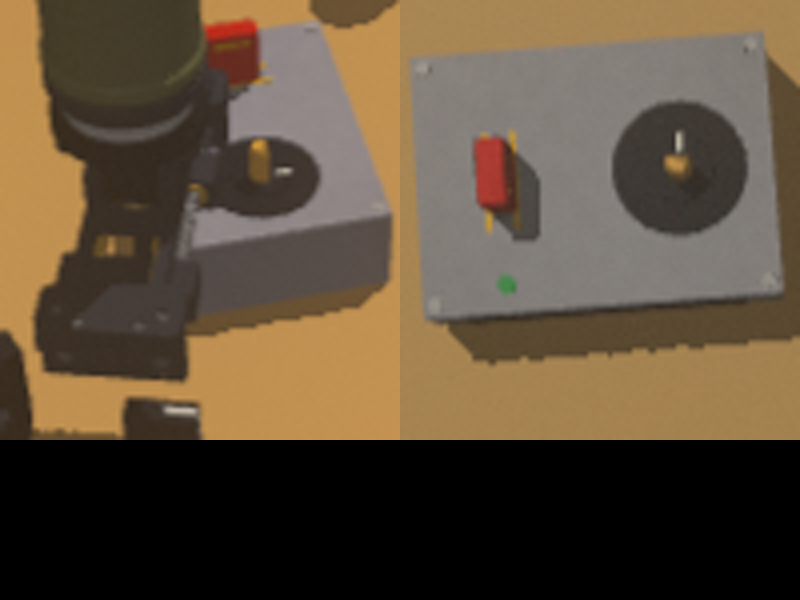

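Call:
send_rows --targets '[[[0.004,-0.003,0.1],[0,0,0]],[[0.004,-0.003,0.2],[0,0,0]],[[0.004,-0.003,0.27],[0,0,0]],[[0.004,-0.003,0.292],[0,0,0]],[[0.004,-0.003,0.292],[0,0,0]],[[0.004,-0.003,0.292],[0,0,0]]]'

```text
clock: 11.68
tool_pos: [0.4641, -0.0265, 0.0232]
eef_rot: [0.991, -0.131, 0.001, -0.0]
contact_force: [0.2, -0.5, 0.8]
opening: 0.451
finger_force: 0.0
```

Call:
send_rows --targets '[[[0,0,0],[0,0,0]],[[0,0,0],[0,0,0]],[[0,0,0],[0,0,0]],[[0,0,0],[0,0,0]],[[0,0,0],[0,0,0]]]' --fingers 0 --newtons 40

```text
clock: 12.3
tool_pos: [0.4636, -0.0264, 0.0224]
eef_rot: [0.991, -0.131, 0.0, 0.0]
contact_force: [0.3, 0.3, 5.1]
opening: 0.176
finger_force: 40.0
```

```bash
python3 go.py .4635,-.0265,.18,-15
```

```text
[ 0.4636 -0.0264  0.0224] yaw -15.02 shift [ 1.000e-04  3.000e-04 -5.255e-01] turn [-0.     -0.0002 -0.0001] open 0.17570772816084923 F [0.27 0.32 5.05]
```

Call:
send_rows --targets '[[[0,0,-0.1],[0,0,0]],[[0,0,-0.25],[0,0,0]],[[0,0,-0.4],[0,0,0]],[[0,0,-0.46],[0,0,0]],[[0,0,-0.46],[0,0,0]]]'

```text
clock: 12.92
tool_pos: [0.464, -0.0264, 0.161]
eef_rot: [0.991, -0.131, 0.001, -0.0]
contact_force: [0.1, -0.2, -0.9]
opening: 0.18
finger_force: 40.0
```

```bash
python3 go.py .5462,.1338,.16,-0.5
```

```text
[ 0.464  -0.0264  0.161 ] yaw -15.02 shift [ 0.126  -0.5868  0.0039] turn [-0.0001 -0.0008 -0.0807] open 0.17970507189973073 F [ 0.07 -0.18 -0.91]
```

Call:
send_rows --targets '[[[0.126,-0.587,0],[0,0,-0.0807]],[[0.126,-0.587,0],[0,0,-0.0807]],[[0.126,-0.587,0],[0,0,-0.0807]],[[0.126,-0.587,0],[0,0,-0.0807]],[[0.126,-0.587,0.06],[0,0,-0.0807]],[[0.126,-0.587,0.12],[0,0,-0.0807]],[[0.126,-0.587,0.12],[0,0,-0.0807]],[[0.126,-0.587,0.12],[0,0,-0.0807]],[[0.126,-0.587,0.12],[0,0,-0.0807]]]'

```text
clock: 14.05
tool_pos: [0.5458, 0.1336, 0.1245]
eef_rot: [1.0, -0.005, 0.0, -0.0]
contact_force: [0.4, -0.0, 0.5]
opening: 0.176
finger_force: 40.0
```

```bash
python3 go.py .5462,.1338,.116,-0.5; python3 - <<'E'
from plant import *
import cv2,pickle,numpy as np
W=np.zeros((600,800,3),np.uint8)
for n,(x,y,w,h),X in(("side",(215,140,80,80),0),("top",(210,165,80,80),400)):
    d=snapshot(n);pickle.dump(d,open(n+'3.pkl','wb'));W[:400,X:X+400]=cv2.resize(d['img'][y:y+h,x:x+w],None,fx=5,fy=5,interpolation=cv2.INTER_CUBIC)
cv2.imwrite('pics/k3.png',W)
E
```

```text
[0.5458 0.1336 0.1245] yaw -0.52 shift [ 0.0012 -0.0005  0.0285] turn [-0.     -0.0002 -0.0001] open 0.1758380335188841 F [ 0.36 -0.02  0.47]
```

View pics/k3.png

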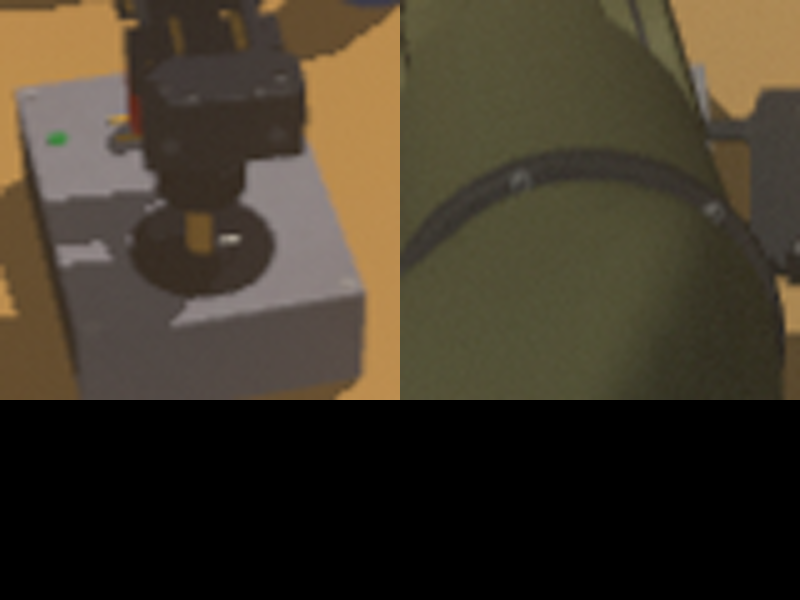

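Call:
send_rows --targets '[[[0.001,0,0.02],[0,0,0]],[[0.001,0,0.04],[0,0,0]],[[0.001,0,0.05],[0,0,0]],[[0.001,0,0.06],[0,0,0]],[[0.001,0,0.067],[0,0,0]],[[0.001,0,0.067],[0,0,0]]]'

```text
clock: 14.9
tool_pos: [0.5458, 0.1338, 0.1039]
eef_rot: [1.0, -0.004, -0.0, 0.0]
contact_force: [-0.3, 0.0, -0.5]
opening: 0.18
finger_force: 40.0
```

```bash
python3 go.py .5462,.1338,.0924,-0.5
```

```text
[0.5458 0.1338 0.1039] yaw -0.49 shift [0.0013 0.0001 0.0382] turn [0.     0.0001 0.    ] open 0.18013128962791644 F [-0.34  0.04 -0.52]
```

Call:
send_rows --targets '[[[0,0,0.015],[0,0,0]],[[0,0,0.028],[0,0,0]],[[0,0,0.036],[0,0,0]],[[0,0,0.043],[0,0,0]],[[0,0,0.048],[0,0,0]],[[0,0,0.048],[0,0,0]]]' --newtons 60

```text
clock: 15.65
tool_pos: [0.5458, 0.1338, 0.0898]
eef_rot: [1.0, -0.004, -0.0, 0.0]
contact_force: [-1.3, 0.7, 4.9]
opening: 0.176
finger_force: 60.0
```

```bash
python3 go.py .5462,.1338,.0864,-0.5
```

```text
[0.5458 0.1338 0.0898] yaw -0.5 shift [0.0013 0.     0.0114] turn [ 0.  0. -0.] open 0.17625321828262386 F [-1.31  0.72  4.85]
```

Call:
send_rows --targets '[[[0,0,0.005],[0,0,0]],[[0,0,0.01],[0,0,0]],[[0,0,0.013],[0,0,0]],[[0,0,0.016],[0,0,0]],[[0,0,0.016],[0,0,0]],[[0,0,0.016],[0,0,0]]]'

```text
clock: 16.4
tool_pos: [0.5459, 0.1338, 0.0861]
eef_rot: [1.0, -0.004, 0.0, -0.0]
contact_force: [-3.7, -0.7, 14.0]
opening: 0.177
finger_force: 60.0
```

```bash
python3 go.py .5462,.1338,.0864,-0.5
```

```text
[0.5459 0.1338 0.0861] yaw -0.5 shift [ 0.0009  0.0001 -0.001 ] turn [-0.     -0.0002 -0.    ] open 0.1769593309348622 F [-3.71 -0.68 13.99]
```

Call:
send_rows --targets '[[[0,0,0.004],[0,0,0]],[[0,0,0.004],[0,0,0]],[[0,0,0.004],[0,0,0]],[[0,0,0.004],[0,0,0]]]'

```text
clock: 16.9
tool_pos: [0.546, 0.1339, 0.0859]
eef_rot: [1.0, -0.004, 0.001, -0.0]
contact_force: [-4.6, -1.5, 23.0]
opening: 0.173
finger_force: 60.0
```

```bash
python3 go.py .5462,.1338,.0864,-0.5; python3 - <<'E'
from plant import *
import cv2,numpy as np
d=snapshot("side");cv2.imwrite('pics/k4.png',cv2.resize(d['img'][130:240,190:320],None,fx=5,fy=5,interpolation=cv2.INTER_CUBIC))
E
```

```text
[0.546  0.1339 0.0859] yaw -0.51 shift [ 0.0007  0.0003 -0.0018] turn [-0.0001 -0.0003 -0.    ] open 0.1726542631034813 F [-4.56 -1.55 23.  ]
```

View pics/k4.png

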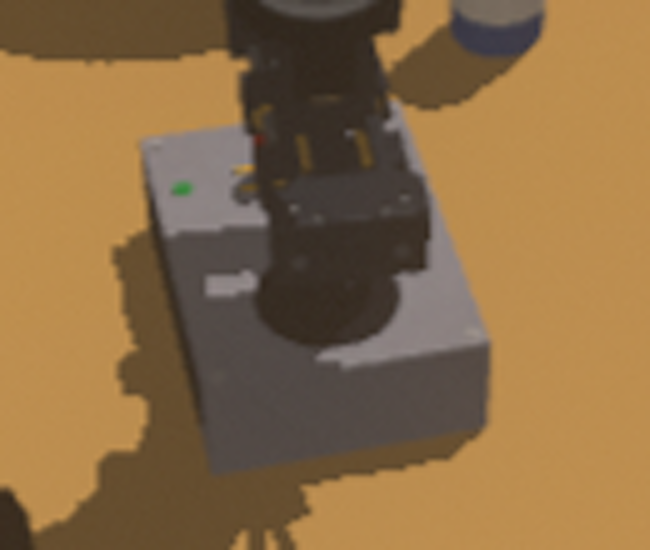

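The view shows the knob down on the collar at about (328,300). The force rose 9 N with only 0.2 mm of travel, so the shaft is at its stop. I'm handing the job in with the knob still held.

```bash
python3 -c "
from plant import *
print(finish_job())"
```

```text
the job is handed in; nothing more can be done
None
```

The key is fully home in the controller slot, and the 44 mm knob is seated on the D-shaft and held pressed against its stop with about 23 N; the job was handed in at about 17 s without letting go, and the verdict was not shown.

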